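# Check the hand lever of a tubing sealer

### The job

The bench sealer with the red hand lever is due for its check: push the lever all the way in against its stop and keep it there for a second, let it spring fully out again, then push it in to the stop a second time and finish while still holding it there, so that the gap left to the black grip bar can be seen. Push only on the outer face of the lever with the outside of the fingers, without pinching the lever, touching the grip bar or forcing the lever hard. Leave the sealer with the blue lever and the things standing about alone.

Things in the scene. Friction and masses are not known exactly. Their poses are not given: they have to be found in the camera images.
- red_sealer: Sealer with the red lever, fixed: grey base plate x = -20 to 125 mm, 80 wide, 12 thick; white head with steel jaws above it, x = 45 to 129 mm, top 113 mm up; grip bar (see below) overhangs to x = -105 mm. The lever lies on the bar's +y side, 95 mm up, and is pushed in towards -y. Origin: on the worktop under the bar axis, 50 mm short of the lever hinge; +x from bar to head, z up.
- red_sealer_lever (a joint): Angle of the red lever about its upright hinge, rad: 0 fully out (at rest), 0.34 fully in at its stop, parallel to the bar with a gap of about 13 mm left. A spring returns it: pushed at point red_sealer_push it takes about 4 N to start and 8 N to reach the stop, where the force rises steeply.
- red_sealer_push (a point): Middle of the red lever's outer face, 105 mm from the hinge; moves with the lever. Its y axis points straight out of the face (push along -y), its x axis along the lever to the hinge. The red part is 22 mm high, centred 95 mm above the worktop, 44 to 142 mm from the hinge, 12 mm thick with the black strip on its inner face; rounded end 16 mm across.
- red_sealer_pivot (a point): Hinge axis of the red lever, 95 mm above the worktop, fixed to the sealer at x = +50, y = +33 mm; the lever turns counter-clockwise seen from above as it goes in.
- red_sealer_bar: Black ribbed grip bar of the red sealer, not to be touched: horizontal, 29 mm thick, along the sealer's x axis from x = 12 to -105 mm, y = 0. Origin on the bar's axis, 95 mm above the worktop, straight over the sealer's origin.
- red_sealer_inside: Black strip on the inner face of the red lever (the face towards the bar), 90 x 6 x 18 mm; the fingers must not press here. Origin on the lever's hinge.
- blue_sealer: The same sealer with a blue lever, to be left alone; same sizes, origin and axes.
- blue_sealer_lever (a joint): Angle of the blue lever, rad: 0 fully out, 0.34 fully in.
- vial_a: White dropper vial, 23 mm across, 57 mm high, standing loose. Origin: centre of its underside.
- vial_b: White dropper vial with a pink cap, 23 mm across, 57 mm high, standing loose. Origin: centre of its underside.
- card: White test card with coloured dots, 52 x 70 x 5 mm, lying loose. Origin: centre of its underside.
- enzyme: Small white bottle with a purple cap, 34 mm across, 70 mm high, standing loose. Origin: centre of its underside.
- carton: Small white and green carton, 40 x 85 x 30 mm, lying loose. Origin: centre of its underside.

How it is judged:
On the way, in this order (a step that is already met when the one before it is completed fails the run):
1. the red lever is pushed in to its stop by the fingers and kept there (value of joint red_sealer_lever above 0.315 rad and contact force between the fingers and red_sealer_lever above 2 N), for 0.6 s.
2. the red lever has sprung fully out again (value of joint red_sealer_lever below 0.03 rad), for 0.1 s.
3. the red lever is pushed in to its stop a second time (all of step 1), for 0.2 s.
At the end, for the whole second after the job is handed in: The fingers hold the red lever in against its stop (within 0.025 rad, pushing with more than 2 N), with nothing touching the grip bar, the blue lever out (under 0.05 rad) and every loose thing within 15 mm of where it stood (all of step 3 and contact force between anything else and red_sealer_bar below 0.5 N and value of joint blue_sealer_lever below 0.05 rad and distance of each of vial_a, vial_b, card, enzyme, carton from where it was at the start of the episode below 0.015 m); the arm keeps its last pose, push and grip.
It fails at once if the lever is pushed harder than 45 N (contact force between anything else and red_sealer_lever above 45 N).
It fails at once if the inner face of the lever is pressed (pinched or pulled) (contact force between the fingers and red_sealer_inside above 1 N).
It fails at once if the robot touches the grip bar (contact force between anything else and red_sealer_bar above 2 N).
It fails at once if the blue lever is moved (value of joint blue_sealer_lever above 0.05 rad).
It fails at once if a loose thing is displaced, lifted or carried (distance of any of vial_a, vial_b, card, enzyme, carton from where it was at the start of the episode above 0.03 m).
It also fails if it takes over 43 s, if anything falls off the work surface, if the arm or the gripper's body presses on something with over 40 N, if the wrist force passes 120 N, or if a joint passes its speed limit or range.

### The arm

A 6-joint arm with a two-finger parallel gripper is mounted at the origin on a cart in front of the work surface, level with it; the furniture and walls round the work are solid. World frame = base frame: x ahead of the robot, y to its left, z up, the work surface at z = 0. Lengths are in m, angles in rad, forces in N, time in s.
With the tool pointing down it reaches from about 0.375 to 0.75 m from the base axis. Payload 9 kg.
Tool frame: the origin (TCP) lies at the very end of the fingers, on their centre line; the grasp point (between the pads) lies 19 mm behind it (bot.pinch_z is the distance from the TCP to the grasp point, in m); y points along the fingers, z is the direction in which the jaws open and shut, and the axes are right-handed (so a half turn about y gives the same grasp; the last joint's range is limited). The gripper opens to 85 mm and grips with 20 to 120 N. Pads are 22 mm wide; open, the fingers measure 114 mm over their backs; the gripper's body (76 mm by 85 mm) begins 54 mm behind the grasp point. The pads swing forward as they close: fully open they stand 13 mm farther back than shut.
Start: joints at [-1.332, 0.104, 0.097, 1.564, 0, 1.353], TCP at [0.265, -0.539, 0.231] pointing down, gripper open.
Joint ranges: [-2.99, 2.99], [-0.84, 1.86], [-1.1, 1.16], [-1.84, 2.11], [-1.51, 1.56], [-3.14, 3.14]. Speed limits (rad/s): [2.22, 2.22, 2.57, 3.14, 3.14, 3.14].

### API

Orientations are given as a 3x3 rotation matrix whose columns are the frame's x, y, z axes.
In Python, from plant import bot, vision gives the robot as it stands. The module is installed in compiled form; this text tells all that it offers.
- The arm moves only by the tool jog_arm, never from a script. Its argument "series" is a list of rows, each a list of 4 numbers: the shift along the tool's x, y, z in mm, then the turn about the tool's y in rad. In form: [[tx, ty, tz, yaw], ...]. A call has 1 to 12 rows; each row shifts and turns the commanded pose from where the row before left it, along the tool's axes as they then stand; what a row does not reach is not made up. A row lasts 1/10 s, in which the tool goes at most 50 mm and 8.59 degrees, less where a joint would pass 70% of its speed; a pose out of reach is approached as far as the arm can. A call with a gripper value outside its range is refused whole. "hand" is the finger opening in mm, from 0 to 85.4, set as the call begins (left out, the last holds). The fingers move at their own pace and stop on an object; "squeeze" is the grip in N (left out, the last holds). Time passes only in rows, so rows that do not move let the fingers close. It gives the time, the measured TCP pose, the force and the opening at its end, in the units of the state.
- bot.sense(): the state, without advancing time (a new reading comes with each control period).
- vision.capture(name): name is "scene" or "top"; returns the picture (400x640x3 uint8, red, green, blue); there is no depth.
- vision.calibration(name): a dict with "fx", "fy", "cx", "cy" (pixels), "pose" (4x4, takes a point from camera to world coordinates). Camera axes: x right, y down, z forward; pixel columns grow to the right and rows downward; lengths in m; the calibration is good to about 2 mm. A picture is of the moment at which its call begins. calibration takes no time and is no camera call.
- bot.hand_in(): hands the job in, once; it reports no verdict.
The state is a dict: "t": time; "joint_positions": joint angles; "dq": joint speeds; "joint_efforts": joint torques, N m; "ee_pos": TCP position; "orientation": TCP orientation; "force": force on the tool from outside, world axes, zero at the start; "ft_torque": the same for the moment, N m; "opening": opening from 0.0 (shut) to 1.0 (fully open).
Only numpy, scipy, OpenCV 4.12 (cv2) and the standard library are available. Lean on these libraries where they do the work, as an engineer would, in place of code of your own. Each camera call takes 0.05 s, during which the arm holds its last target.

## Working session

There is one attempt and no reset: what is moved stays moved. The work goes in short steps, Python scripts to look and compute and a tool call to move; the robot and the scene stay as the last step left them, time stands still between calls to the robot, and variables do not carry over. Pictures are saved under pics/ and viewed, and the job is handed in when it is done.

Besides the shell and the picture viewer there is one more tool, called after "Request:" as name([rows], argument=value, ...), one row to a line, values as JSON. jog_arm: Moves the arm, as the interface text tells. Its arguments: {"type":"object","properties":{"series":{"type":"array","items":{"type":"array","items":{"type":"number"}}},"hand":{"type":"number"},"squeeze":{"type":"number"}},"required":["series"]}

```bash
mkdir -p pics
python3 - <<'E'
from plant import bot, vision
import cv2, numpy as np
for n in ("scene","top"):
    im=vision.capture(n); cv2.imwrite(f"pics/{n}0.png",im[:,:,::-1]); np.save(f"pics/{n}0.npy",im)
    c=vision.calibration(n); print(n,c["fx"],c["fy"],c["cx"],c["cy"]); print(np.round(c["pose"],3))
s=bot.sense(); print(s["t"],s["ee_pos"],np.round(s["orientation"],3),s["force"],s["opening"],bot.pinch_z)
E
```

```text
scene 413.239954156444 413.239954156444 314.18690029612617 199.0146621300125
[[ 0.526 -0.378  0.762 -0.216]
 [-0.85  -0.23   0.473 -0.779]
 [-0.003 -0.897 -0.442  0.442]
 [ 0.     0.     0.     1.   ]]
top 486.4707111565192 486.4707111565192 321.5529364523077 192.0350210389029
[[ 0.005 -0.997  0.082  0.364]
 [-1.    -0.006 -0.005 -0.359]
 [ 0.005 -0.082 -0.997  1.096]
 [ 0.     0.     0.     1.   ]]
0.1 [ 0.26458083 -0.53818871  0.23059734] [[-0.897 -0.     0.441]
 [-0.441  0.001 -0.897]
 [-0.    -1.    -0.001]] [-0.01029213  0.38197333 -0.42289252] 0.9994784770731172 0.0187
```

View pics/scene0.png

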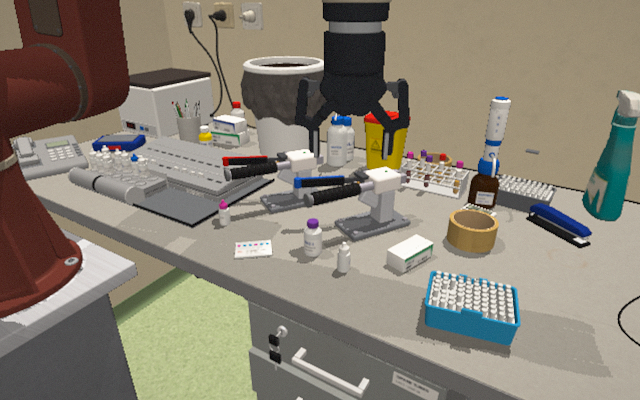

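View pics/top0.png

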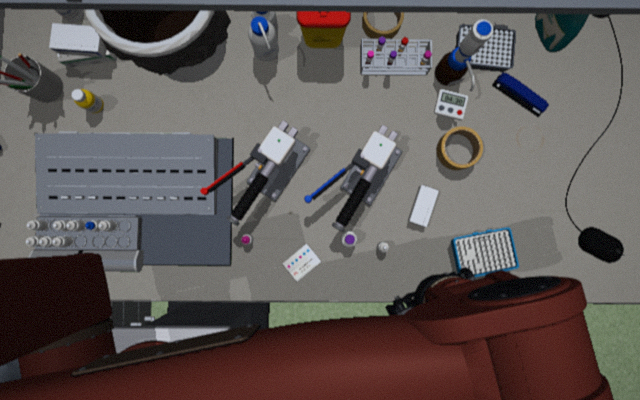

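The top view shows the red lever from about (204,191) to (243,160), with the black bar running from (237,215) to (265,180) and the head at (277,145). Next I'll measure these.

```bash
cat > h.py <<'E'
import numpy as np, cv2
from plant import bot, vision
def ray(n,u,v,z):
    c=vision.calibration(n);P=np.array(c["pose"])
    d=P[:3,:3]@np.array([(u-c["cx"])/c["fx"],(v-c["cy"])/c["fy"],1]);o=P[:3,3]
    return o+d*(z-o[2])/d[2]
def px(n,p):
    c=vision.calibration(n);P=np.array(c["pose"]);q=P[:3,:3].T@(np.array(p)-P[:3,3])
    return q[0]/q[2]*c["fx"]+c["cx"],q[1]/q[2]*c["fy"]+c["cy"]
E
python3 - <<'E'
from h import *
im=np.load("pics/top0.npy"); hsv=cv2.cvtColor(im,cv2.COLOR_RGB2HSV)
cv2.imwrite("pics/crop0.png",cv2.resize(im[100:270,180:340,::-1],None,fx=3.5,fy=3.5,interpolation=cv2.INTER_CUBIC))
def comp(m,roi,n):
    k=np.zeros(m.shape,np.uint8);x0,y0,x1,y1=roi;k[y0:y1,x0:x1]=m[y0:y1,x0:x1]
    cs,_=cv2.findContours(k,cv2.RETR_EXTERNAL,cv2.CHAIN_APPROX_NONE)
    c=max(cs,key=cv2.contourArea);r=cv2.minAreaRect(c);print(n,cv2.contourArea(c),r,cv2.boxPoints(r).round(1).tolist());return r
H,S,V=cv2.split(hsv)
red=((H<8)|(H>172))&(S>130)&(V>60)
r=comp(red.astype(np.uint8),(190,140,260,205),"red")
blk=(V<50).astype(np.uint8)
b=comp(blk,(230,165,275,225),"bar")
w=((V>180)&(S<40)).astype(np.uint8)
h=comp(w,(250,120,300,175),"head")
def ends(r):
    p=cv2.boxPoints(r);
    a,b_,c,d=p
    return ((a+b_)/2,(c+d)/2) if np.linalg.norm(a-b_)<np.linalg.norm(b_-c) else ((b_+c)/2,(d+a)/2)
for n,rr,z in(("red",r,.106),("bar",b,.1095)):
    e=[ray("top",*q,z) for q in ends(rr)];print(n,np.round(e,4), np.linalg.norm(e[0]-e[1]), np.arctan2(*(e[0]-e[1])[[1,0]]))
print("head",ray("top",*h[0],.113))
E
```

```text
red 139.5 ((221.9160919189453, 178.3087158203125), (6.963472366333008, 50.464683532714844), 55.00798416137695) [[199.1999969482422, 189.89999389648438], [240.60000610351562, 161.0], [244.60000610351562, 166.6999969482422], [203.1999969482422, 195.60000610351562]]
bar 571.0 ((244.6142120361328, 192.96926879882812), (23.38320541381836, 50.370819091796875), 35.134193420410156) [[220.60000610351562, 206.8000030517578], [249.5, 165.60000610351562], [268.70001220703125, 179.10000610351562], [239.6999969482422, 220.3000030517578]]
head 669.5 ((275.92303466796875, 144.11538696289062), (24.961509704589844, 29.121761322021484), 33.690067291259766) [[257.5, 149.3000030517578], [273.6000061035156, 125.0999984741211], [294.3999938964844, 138.89999389648438], [278.20001220703125, 163.1999969482422]]
red [[ 0.5026 -0.2012  0.106 ]
 [ 0.4425 -0.1181  0.106 ]] 0.10252652769799411 -0.9455364068591786
bar [[ 0.4847 -0.2358  0.1095]
 [ 0.4004 -0.1784  0.1095]] 0.10200013524735949 -0.5970703790475593
head [ 0.54261908 -0.26963985  0.113     ]
```

View pics/crop0.png

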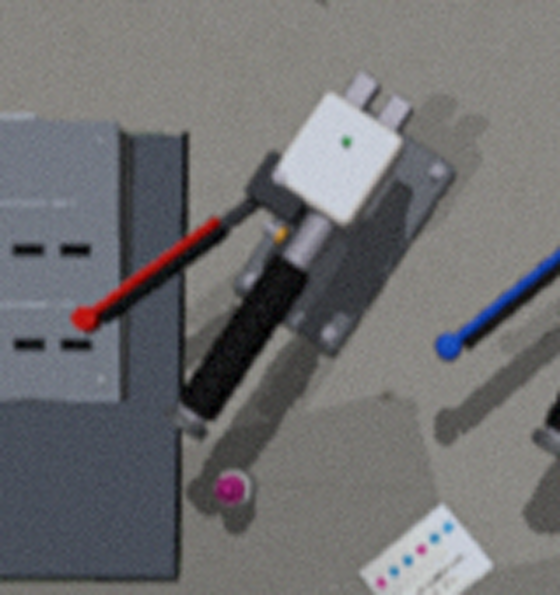

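Run:
```python
from h import *
im=np.load("pics/top0.npy");H,S,V=cv2.split(cv2.cvtColor(im,cv2.COLOR_RGB2HSV))
m=((H<10)|(H>170))&(S>110)&(V>50)
ys,xs=np.nonzero(m);k=(xs>=208)&(xs<=245)&(ys>150)&(ys<200);xs,ys=xs[k],ys[k]
W=np.array([ray("top",x,y,.106)[:2] for x,y in zip(xs,ys)])
vx,vy,x0,y0=cv2.fitLine(W.astype(np.float32),cv2.DIST_HUBER,0,.001,.001).ravel()
if vx<0:vx,vy=-vx,-vy
d=np.array([vx,vy]);n=np.array([-vy,vx]);c=np.array([x0,y0])
print("lever mid-red",c,"yaw",np.arctan2(vy,vx),"along",((W-c)@d).min(),((W-c)@d).max(),"perp sd*sqrt12",((W-c)@n).std()*12**.5)
tip=ray("top",180+85/3.5,100+320/3.5,.106)[:2];near=ray("top",180+220/3.5,100+222/3.5,.106)[:2]
print("tip",tip,"near",near,np.linalg.norm(tip-near))
# bar: silhouettes
for z in(.095,.1095):
    a=ray("top",180+288/3.5,100+272/3.5,z);b=ray("top",180+200/3.5,100+405/3.5,z);v=a-b
    print("bar",z,a,b,np.linalg.norm(v),np.arctan2(v[1],v[0]))
# head corners
C=[ray("top",180+u/3.5,100+v/3.5,.113)[:2] for u,v in((332,92),(402,142),(346,224),(276,173))]
print("head",np.mean(C,0),[np.round(np.linalg.norm(C[i]-C[(i+1)%4]),4) for i in range(4)],[np.arctan2(*(C[i]-C[j])[::-1]) for i,j in((0,3),(1,2))])
for name,(u,v),z in(("vialb",(246,239.5),.057),("card",(301,262),.005),("enz",(349,240),.07)):print(name,ray("top",u,v,z))
# hypothesise
yaw=np.arctan2(vy,vx)+.34
R=np.array([[np.cos(yaw),-np.sin(yaw)],[np.sin(yaw),np.cos(yaw)]])
head=np.mean(C,0)
print("yaw",yaw,"bar/head/tip/near in axes:")
for nm,p in(("head",head),("tip",tip),("near",near),("barA",ray("top",180+288/3.5,100+272/3.5,.1)[:2]),("barB",ray("top",180+200/3.5,100+405/3.5,.1)[:2])):print(nm,R.T@(p-tip))
```

```text
lever mid-red [ 0.4790337  -0.16523999] yaw -0.91321427 along -0.047735183902136685 0.04293428097126413 perp sd*sqrt12 0.007954607368484776
tip [ 0.44534438 -0.12421758] near [ 0.50340753 -0.20176036] 0.09687214345397405
bar 0.095 [ 0.47540804 -0.24072895  0.095     ] [ 0.39656767 -0.19030212  0.095     ] 0.09358775711242864 -0.5690341116793498
bar 0.1095 [ 0.47379045 -0.24243738  0.1095    ] [ 0.39609197 -0.19274091  0.1095    ] 0.09223227533492327 -0.5690341116793495
head [ 0.54072195 -0.27158329] [np.float64(0.0507), np.float64(0.0582), np.float64(0.0508), np.float64(0.0578)] [np.float64(-0.5867583220275849), np.float64(-0.5846533573423668)]
vialb [ 0.34742023 -0.20369995  0.057     ]
card [ 0.29744645 -0.31905132  0.005     ]
enz [ 0.34771278 -0.42179127  0.07      ]
yaw -0.5732143 bar/head/tip/near in axes:
head [ 0.16005426 -0.07208446]
tip [0. 0.]
near [ 0.09083665 -0.0336588 ]
barA [ 0.08829745 -0.08238131]
barB [-0.00482209 -0.08277057]
```

Request:
jog_arm([
  [0, 0, 0, -0.135],
  [0, 0, 0, -0.135],
  [0, 0, 0, -0.135],
  [0, 0, 0, -0.135],
  [0, 0, 0, 0],
  [0, 0, 0, 0],
], hand=0, squeeze=30)

```text
t: 0.7
ee_pos: [0.2646, -0.5384, 0.231]
orientation: [[-0.546, -0.0, 0.838], [-0.838, 0.0, -0.546], [-0.0, -1.0, -0.0]]
force: [0.9, 0.0, 1.1]
opening: 0.0
```

Orientation is as intended: tool x points along the push direction. Now I'll cross to the outer side of the lever, staying high.

Request:
jog_arm([
  [-20, 0, -2, 0],
  [-40, 0, -4, 0],
  [-42, 0, -4, 0],
  [-42, 0, -4, 0],
  [-42, 0, -4, 0],
  [-42, 0, -4, 0],
  [-42, 0, -4, 0],
  [-42, 0, -4, 0],
  [-42, 0, -4, 0],
  [-42, 0, -4, 0],
  [-40, 0, -4, 0],
  [-40, 0, -4, 0],
])

```text
t: 1.9
ee_pos: [0.485, -0.1121, 0.2314]
orientation: [[-0.546, 0.0, 0.838], [-0.838, -0.0, -0.546], [0.0, -1.0, 0.0]]
force: [-0.0, -0.7, -0.7]
opening: 0.004
```

Request:
jog_arm([
  [-18, 0, -2, 0],
  [0, 20, 0, 0],
  [0, 20, 0, 0],
  [0, 0, 0, 0],
  [0, 0, 0, 0],
])

```text
t: 2.4
ee_pos: [0.4924, -0.0976, 0.1916]
orientation: [[-0.545, -0.0, 0.839], [-0.839, 0.0, -0.545], [0.0, -1.0, -0.0]]
force: [0.9, -0.1, -0.1]
opening: 0.002
```

Run:
```python
from h import *
for n in ("scene","top"):
    im=vision.capture(n); 
    im=im[100:270,150:350] if n=="top" else im[80:260,150:450]
    cv2.imwrite(f"pics/{n}1.png",cv2.resize(im[:,:,::-1],None,fx=2.6,fy=2.6,interpolation=cv2.INTER_CUBIC))
s=bot.sense();print(s["t"],s["ee_pos"],s["force"],s["joint_positions"])
```

```text
2.5 [ 0.49298672 -0.09798739  0.19251504] [ 0.24929456 -1.11751253 -0.27978565] [-4.56948719e-01 -2.01112873e-01 -2.69259682e-01  1.50114173e+00
 -7.43460404e-05  1.68924925e+00]
```

View pics/scene1.png

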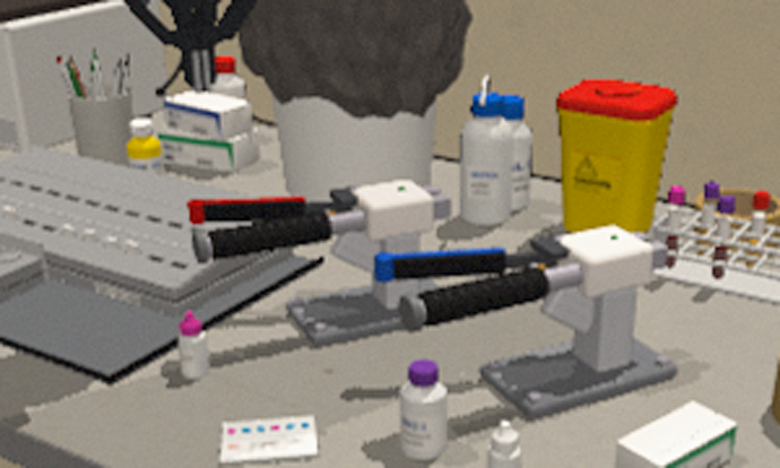

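View pics/top1.png

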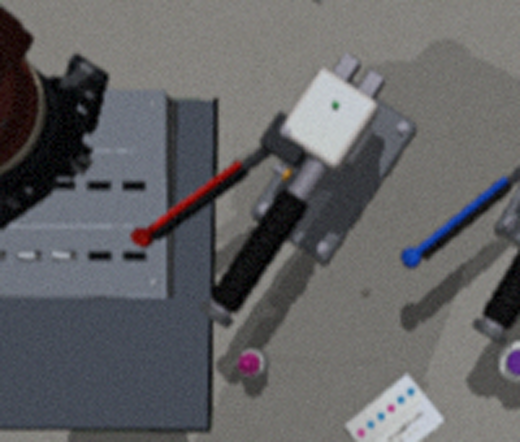

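The gripper is clear on the lever's outer side: the scene view shows the fingertips above and behind the red lever, and the top view shows the gripper at the left edge. Next I'll descend to lever height and start closing in.

Request:
jog_arm([
  [0, 20, 0, 0],
  [0, 25, 0, 0],
  [0, 25, 0, 0],
  [0, 20, 0, 0],
  [0, 12, 0, 0],
  [0, 6, 0, 0],
  [0, 0, 0, 0],
  [5, 0, 0, 0],
  [5, 0, 0, 0],
  [5, 0, 0, 0],
  [0, 0, 0, 0],
  [0, 0, 0, 0],
])

```text
t: 3.7
ee_pos: [0.4845, -0.1105, 0.0835]
orientation: [[-0.543, 0.0, 0.839], [-0.839, -0.0, -0.543], [-0.0, -1.0, 0.0]]
force: [-0.6, 0.4, -0.5]
opening: 0.0
```

Run:
```python
from h import *
for n in ("scene","top"):
    im=vision.capture(n); 
    im=im[100:270,150:350] if n=="top" else im[80:260,150:450]
    cv2.imwrite(f"pics/{n}2.png",cv2.resize(im[:,:,::-1],None,fx=2.6,fy=2.6,interpolation=cv2.INTER_CUBIC))
s=bot.sense();print(s["t"],s["ee_pos"],s["force"]);u,v=px("scene",s["ee_pos"]);print((u-150)*2.6,(v-80)*2.6)
```

```text
3.8 [ 0.48449969 -0.11022969  0.08338896] [ 0.43138128  0.41506678 -0.04717645]
215.23762610951178 206.54761548955003
```

View pics/scene2.png

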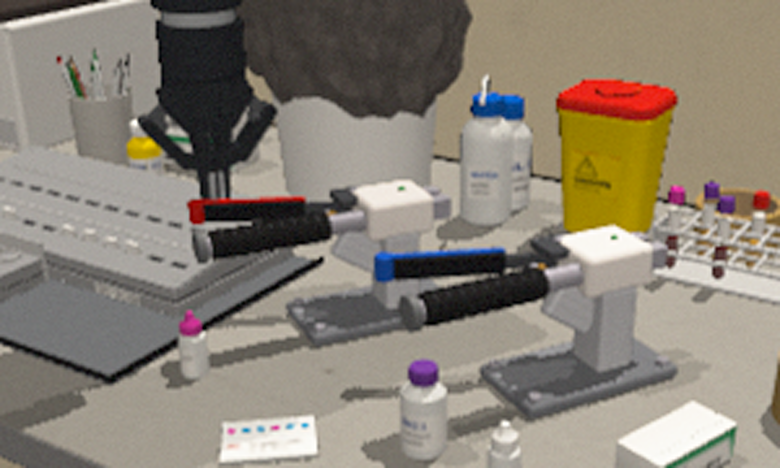

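View pics/top2.png

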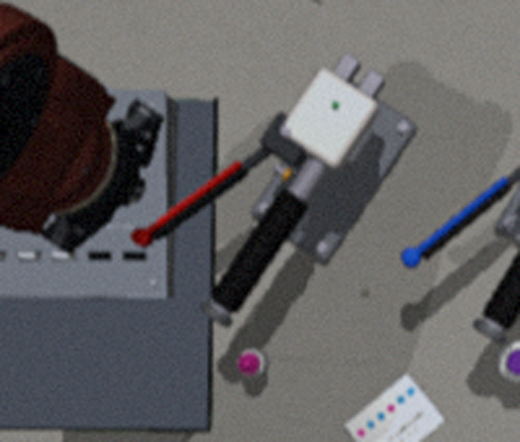

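The fingers hang behind the outer face with their tips at lever height, and there is no contact yet. Now I'll move in until I feel the lever.

Request:
jog_arm([
  [5, 0, 0, 0],
  [5, 0, 0, 0],
  [5, 0, 0, 0],
  [5, 0, 0, 0],
  [4, 0, 0, 0],
  [4, 0, 0, 0],
  [4, 0, 0, 0],
  [0, 0, 0, 0],
  [0, 0, 0, 0],
])

```text
t: 4.7
ee_pos: [0.4671, -0.1367, 0.0832]
orientation: [[-0.543, 0.0, 0.84], [-0.84, 0.001, -0.543], [-0.001, -1.0, -0.0]]
force: [1.6, 4.5, 0.1]
opening: -0.005
```

Request:
jog_arm([
  [4, 0, 0, 0],
  [4, 0, 0, 0],
  [4, 0, 0, 0],
  [4, 0, 0, 0],
  [0, 0, 0, 0],
  [0, 0, 0, 0],
])

```text
t: 5.3
ee_pos: [0.4584, -0.1498, 0.0832]
orientation: [[-0.543, 0.0, 0.84], [-0.84, 0.001, -0.543], [-0.001, -1.0, -0.001]]
force: [1.7, 7.1, 1.9]
opening: 0.001
```

Request:
jog_arm([
  [3, 0, 0, 0],
  [3, 0, 0, 0],
  [3, 0, 0, 0],
  [2, 0, 0, 0],
  [0, 0, 0, 0],
  [0, 0, 0, 0],
])

```text
t: 5.9
ee_pos: [0.4522, -0.1586, 0.0831]
orientation: [[-0.543, -0.0, 0.84], [-0.84, 0.002, -0.543], [-0.002, -1.0, -0.001]]
force: [0.8, 8.4, 2.4]
opening: 0.002
```

Run:
```python
from h import *
for n in ("scene","top"):
    im=vision.capture(n); 
    im=im[100:270,150:350] if n=="top" else im[110:200,200:350]
    cv2.imwrite(f"pics/{n}3.png",cv2.resize(im[:,:,::-1],None,fx=3.5,fy=3.5,interpolation=cv2.INTER_CUBIC))
s=bot.sense();print(s["t"],s["ee_pos"],s["force"])
```

```text
6.0 [ 0.4522228  -0.15858029  0.08309243] [0.56650624 7.97831044 1.77132198]
```

View pics/top3.png

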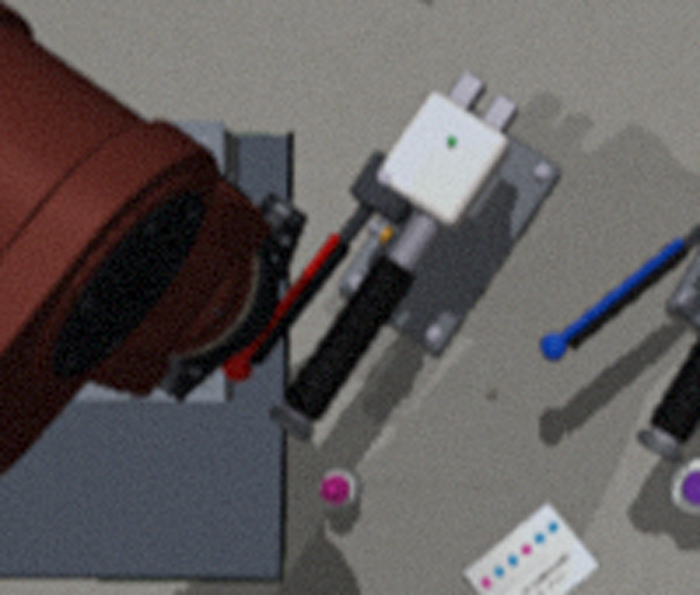

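View pics/scene3.png

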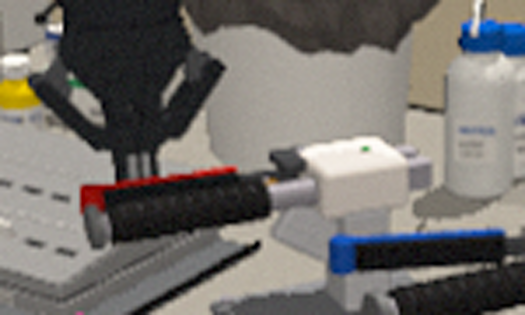

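The lever is well in but still a few degrees short of parallel with the bar. I'll creep the rest of the way.

Request:
jog_arm([
  [1.5, 0, 0, 0],
  [1.5, 0, 0, 0],
  [1, 0, 0, 0],
  [0, 0, 0, 0],
  [0, 0, 0, 0],
])

```text
t: 6.5
ee_pos: [0.45, -0.1618, 0.0831]
orientation: [[-0.542, -0.001, 0.84], [-0.84, 0.002, -0.542], [-0.002, -1.0, -0.002]]
force: [-0.4, 9.5, 3.1]
opening: -0.001
```

Request:
jog_arm([
  [1, 0, 0, 0],
  [1, 0, 0, 0],
  [0, 0, 0, 0],
  [0, 0, 0, 0],
])

```text
t: 6.9
ee_pos: [0.4489, -0.1635, 0.0831]
orientation: [[-0.542, -0.001, 0.84], [-0.84, 0.002, -0.542], [-0.002, -1.0, -0.002]]
force: [-0.1, 9.7, 2.0]
opening: 0.004
```

Request:
jog_arm([
  [1, 0, 0, 0],
  [1, 0, 0, 0],
  [0, 0, 0, 0],
  [0, 0, 0, 0],
])

```text
t: 7.3
ee_pos: [0.4484, -0.1641, 0.0831]
orientation: [[-0.542, 0.001, 0.841], [-0.841, 0.005, -0.542], [-0.004, -1.0, -0.002]]
force: [3.8, 14.1, 3.6]
opening: -0.001
```

Request:
jog_arm([
  [1, 0, 0, 0],
  [0, 0, 0, 0],
  [0, 0, 0, 0],
])

```text
t: 7.6
ee_pos: [0.4483, -0.1641, 0.0831]
orientation: [[-0.541, 0.002, 0.841], [-0.841, 0.006, -0.541], [-0.006, -1.0, -0.002]]
force: [7.1, 19.8, 3.5]
opening: 0.003
```

Force rises steeply (14 N, then 20 N) and motion has stopped, so the lever is at its stop. Hold for a second.

Request:
jog_arm([
  [0, 0, 0, 0],
  [0, 0, 0, 0],
  [0, 0, 0, 0],
  [0, 0, 0, 0],
  [0, 0, 0, 0],
  [0, 0, 0, 0],
  [0, 0, 0, 0],
  [0, 0, 0, 0],
  [0, 0, 0, 0],
  [0, 0, 0, 0],
  [0, 0, 0, 0],
])

```text
t: 8.7
ee_pos: [0.4483, -0.1642, 0.0831]
orientation: [[-0.541, 0.002, 0.841], [-0.841, 0.006, -0.541], [-0.006, -1.0, -0.001]]
force: [6.7, 19.6, 3.2]
opening: -0.004
```

Run:
```python
from h import *
for n in ("scene","top"):
    im=vision.capture(n); np.save(f"pics/{n}4.npy",im)
    im=im[100:270,150:350] if n=="top" else im[110:200,200:350]
    cv2.imwrite(f"pics/{n}4.png",cv2.resize(im[:,:,::-1],None,fx=3.5,fy=3.5,interpolation=cv2.INTER_CUBIC))
s=bot.sense();print(s["t"],s["ee_pos"],s["force"])
```

```text
8.8 [ 0.44833137 -0.1641374   0.08311924] [ 6.64974881 17.84833125  2.34634793]
```

View pics/top4.png

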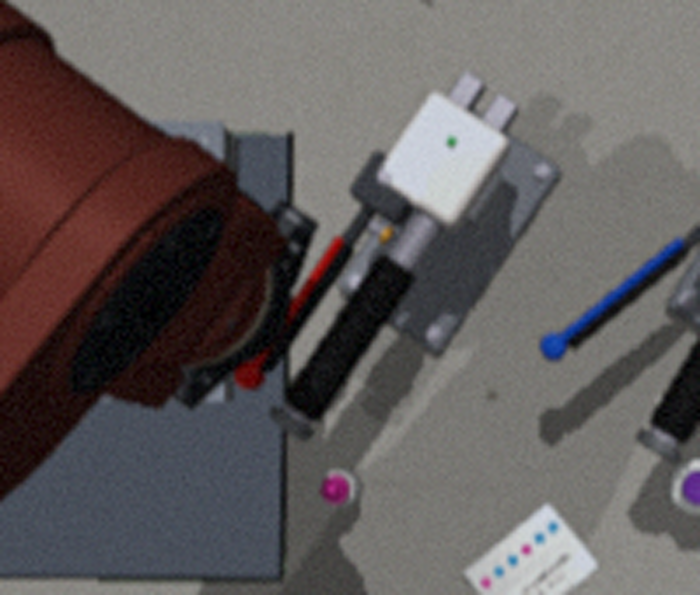

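View pics/scene4.png

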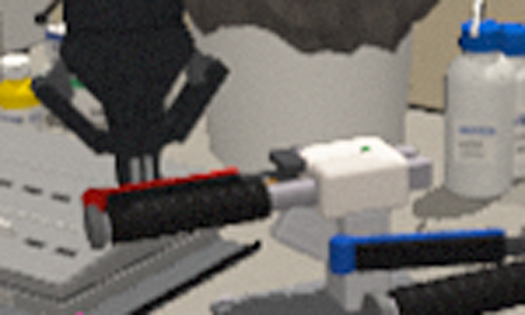

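The lever looks parallel to the bar, with a dark gap between them. I'll check its angle numerically.

```bash
cat >> h.py <<'E'
def lever(im,x0,x1,y1=202):
    H,S,V=cv2.split(cv2.cvtColor(im,cv2.COLOR_RGB2HSV))
    m=((H<10)|(H>170))&(S>110)&(V>50); ys,xs=np.nonzero(m)
    k=(xs>=x0)&(xs<=x1)&(ys>150)&(ys<y1)
    W=np.array([ray("top",x,y,.106)[:2] for x,y in zip(xs[k],ys[k])],np.float32)
    vx,vy,a,b=cv2.fitLine(W,cv2.DIST_HUBER,0,.001,.001).ravel(); return np.arctan(vy/vx),k.sum()
E
python3 - <<'E'
from h import *
r=np.load("pics/top0.npy");s=np.load("pics/top4.npy")
print(lever(r,208,245),lever(r,220,245),lever(s,233,252,185),lever(s,234,252,182))
tip=ray("top",150+249/3.5,100+377/3.5,.106);near=ray("top",150+343/3.5,100+242/3.5,.106);v=near-tip;print(np.arctan2(v[1],v[0]))
E
```

```text
(np.float32(-0.91321427), np.int64(158)) (np.float32(-0.91682196), np.int64(103)) (np.float32(-0.58508915), np.int64(62)) (np.float32(-0.58604634), np.int64(53))
-0.5904550054181038
```

The lever turned about 0.33–0.34 rad, which with the steep force rise means it is at the stop. Now I'll let it out.

Request:
jog_arm([
  [-4, 0, 0, 0],
  [-6, 0, 0, 0],
  [-6, 0, 0, 0],
  [-6, 0, 0, 0],
  [-6, 0, 0, 0],
  [-6, 0, 0, 0],
  [-6, 0, 0, 0],
  [-6, 0, 0, 0],
  [-6, 0, 0, 0],
  [-6, 0, 0, 0],
  [-6, 0, 0, 0],
  [0, 0, 0, 0],
])

```text
t: 10.0
ee_pos: [0.4824, -0.113, 0.0832]
orientation: [[-0.542, -0.0, 0.84], [-0.84, 0.0, -0.542], [0.0, -1.0, -0.0]]
force: [0.2, 0.0, -0.1]
opening: -0.003
```

Request:
jog_arm([
  [0, 0, 0, 0],
  [0, 0, 0, 0],
  [0, 0, 0, 0],
  [0, 0, 0, 0],
  [0, 0, 0, 0],
])

```text
t: 10.5
ee_pos: [0.4823, -0.1137, 0.0833]
orientation: [[-0.543, 0.0, 0.84], [-0.84, -0.0, -0.543], [0.0, -1.0, 0.0]]
force: [-0.1, -0.1, -0.7]
opening: 0.002
```

Run:
```python
from h import *
im=vision.capture("top");print(lever(im,208,245),lever(im,220,245))
im=im[100:270,150:350];cv2.imwrite(f"pics/top5.png",cv2.resize(im[:,:,::-1],None,fx=3.5,fy=3.5,interpolation=cv2.INTER_CUBIC))
s=bot.sense();print(s["t"],s["ee_pos"],s["force"])
```

```text
(np.float32(-0.91832805), np.int64(141)) (np.float32(-0.92316777), np.int64(94))
10.55 [ 0.4822443  -0.1136761   0.08331063] [-0.46594789 -0.02488971 -0.27834957]
```

View pics/top5.png

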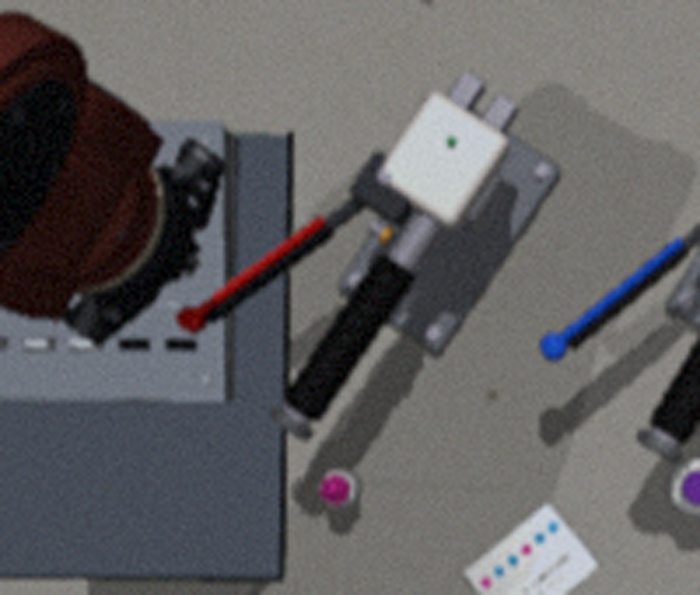

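The lever is fully out again: angle matches the start, no force on the fingers, and its tip is back at the same place. Second push.

Request:
jog_arm([
  [6, 0, 0, 0],
  [6, 0, 0, 0],
  [5, 0, 0, 0],
  [5, 0, 0, 0],
  [5, 0, 0, 0],
  [5, 0, 0, 0],
  [5, 0, 0, 0],
  [5, 0, 0, 0],
  [5, 0, 0, 0],
  [4, 0, 0, 0],
  [4, 0, 0, 0],
  [2, 0, 0, 0],
])

```text
t: 11.75
ee_pos: [0.4508, -0.1604, 0.0831]
orientation: [[-0.543, -0.0, 0.84], [-0.84, 0.003, -0.543], [-0.002, -1.0, -0.002]]
force: [-0.4, 8.9, 2.3]
opening: 0.006
```

Request:
jog_arm([
  [2, 0, 0, 0],
  [1, 0, 0, 0],
  [1, 0, 0, 0],
  [1, 0, 0, 0],
  [0, 0, 0, 0],
  [0, 0, 0, 0],
])

```text
t: 12.35
ee_pos: [0.4483, -0.164, 0.0831]
orientation: [[-0.542, -0.0, 0.84], [-0.84, 0.004, -0.542], [-0.003, -1.0, -0.002]]
force: [1.2, 11.0, 2.6]
opening: 0.001
```

Request:
jog_arm([
  [1, 0, 0, 0],
  [1, 0, 0, 0],
  [0, 0, 0, 0],
  [0, 0, 0, 0],
  [0, 0, 0, 0],
  [0, 0, 0, 0],
  [0, 0, 0, 0],
  [0, 0, 0, 0],
  [0, 0, 0, 0],
])

```text
t: 13.25
ee_pos: [0.4482, -0.164, 0.0831]
orientation: [[-0.541, 0.002, 0.841], [-0.841, 0.007, -0.541], [-0.007, -1.0, -0.002]]
force: [7.8, 19.0, 3.6]
opening: -0.002
```

Run:
```python
from h import *
im=vision.capture("top");print(lever(im,233,252,185),lever(im,234,252,182))
im0=np.load("pics/top0.npy")
b=[];
for i in(im0,im):
    H,S,V=cv2.split(cv2.cvtColor(i,cv2.COLOR_RGB2HSV))
    ys,xs=np.nonzero((H>105)&(H<125)&(S>150)&(V>60));k=(xs>295)&(xs<360)&(ys>150)&(ys<210);b.append((xs[k].mean(),ys[k].mean()))
print("blue",b, "diff things", np.abs(im[205:280,235:450].astype(int)-im0[205:280,235:450]).mean())
im=im[100:270,150:350];cv2.imwrite(f"pics/top6.png",cv2.resize(im[:,:,::-1],None,fx=3.5,fy=3.5,interpolation=cv2.INTER_CUBIC))
im=vision.capture("scene");cv2.imwrite(f"pics/scene6.png",im[:,:,::-1])
s=bot.sense();print(s["t"],s["ee_pos"],s["force"])
```

```text
(np.float32(-0.5843284), np.int64(61)) (np.float32(-0.5877352), np.int64(52))
blue [(np.float64(322.75), np.float64(186.44871794871796)), (np.float64(322.55333333333334), np.float64(186.50666666666666))] diff things 11.607152454780362
13.35 [ 0.44819022 -0.16405462  0.08310751] [ 6.92670424 19.4200179   3.21542999]
```

View pics/top6.png

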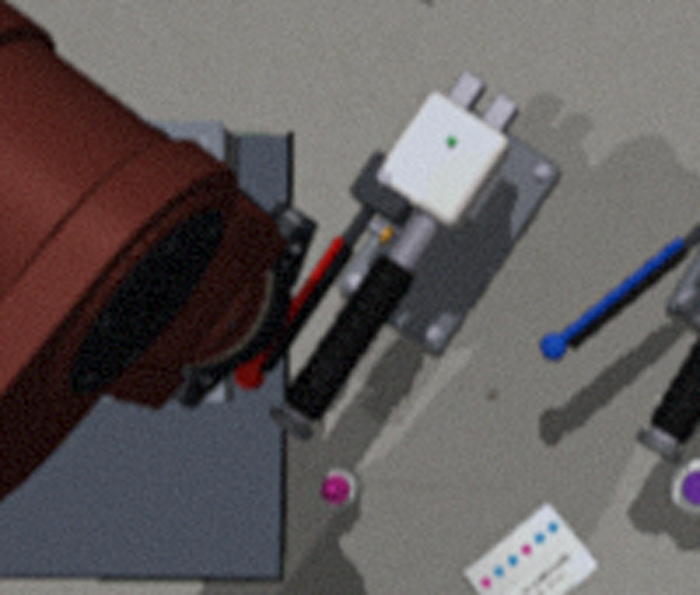

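View pics/scene6.png

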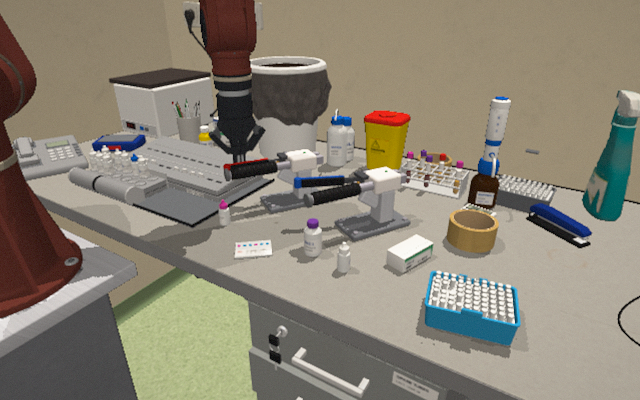

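The lever is back at its stop with a gap to the bar, held at about 20 N. The blue lever and loose things are unchanged, so I'm handing in.

```bash
python3 -c "
from plant import bot
bot.hand_in(); s=bot.sense(); print(s['t'],s['force'])"
```

```text
the job is handed in; nothing more can be done
the job is handed in; nothing more can be done
```

I pushed the red lever in to its stop with the outside of the closed fingers and held it there for over a second. I then let it spring fully out, pushed it in again, and handed in at about 13.4 s while still holding it.

- **Lever at the stop:** both times the arm stopped moving and the force rose steeply to about 20 N. The top camera put the lever's turn at about 0.33 rad (0.328 to 0.338, depending on the fit; the stop is 0.34). A gap to the black bar is visible.
- **Lever out between pushes:** its angle matched the start within about 0.006 rad, with no force on the fingers.
- **Left alone:** the blue lever moved by less than a pixel. By eye, the loose things stood where they were; a plain image difference over that area was unclear because of the arm's shadow. I saw no sign of the gripper touching the grip bar.

The hand-in gave no verdict. I also could not read the force after it.

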